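Start the flow-cell pump from its control pad

TASK

Start the flow-cell pump with its control pad, using only your fingertips: first tip the rocker switch fully over by pressing its raised half, then press the round key fully in, then press the long bar key fully down and keep it held. The program finishes while the bar key is still held down. Leave the square key unpressed, press nothing before its turn, and do not shift or lift the small things standing around the pad.

Things in the scene. Friction and masses are not known exactly. Their poses are not given: they have to be found in the camera images.
- pad: Fixed black control pad on the table, a flat plate 150 x 150 mm, 18 mm thick, origin at the centre of its underside. Its short cable stub (24 mm) sticks out on its +x side. Four grey modules sit on it in a 2 x 2 grid, centres at x, y = +-33 mm of the pad; which module is in which place varies.
- rocker_module: Fixed grey module 60 x 60 x 12 mm with the rocker switch, same yaw as the pad; origin at the centre of its underside, 18 mm above the table. The white rocker, two flat halves of 27 mm (x) by 26 mm (y) that form a shallow V, tips about an axis along the module's y, 21 mm above the origin. Two cheeks 4 mm thick and 12 mm long hold the axle at y = +-16 mm and reach 24 mm above the origin. It starts with its +x half raised.
- rocker_up_half (a point): Point on the rocker's upper face, 18 mm from the axle towards the module's +x, on the half that starts raised: press it straight down here. It goes down 6 to 7 mm, until this half lies level, 23.5 mm above the module's origin; then it stops hard.
- rocker (a joint): Angle of the rocker, rad: -0.2 to -0.15 at the start (the +x half is up), +0.2 fully over (the +x half is down and level). No spring: friction of 0.04 N m (about 2.5 N at the press point) keeps it where it is left.
- round_module: Fixed grey module 60 x 60 x 12 mm with the round key at its centre; origin at the centre of its underside, axes along the pad's.
- round_key_top (a point): Centre of the top of the white round key, 26 mm across, standing 14 mm proud of its module (44 mm above the table) at the start.
- round_key (a joint): Travel of the round key, m: 0 out, 0.007 fully in, straight down. It latches: no spring, it stays where it is pushed. It takes 3 N to move; at the end of its travel it stops hard.
- square_module: Fixed grey module 60 x 60 x 12 mm with the square key at its centre; origin at the centre of its underside, axes along the pad's.
- square_key_top (a point): Centre of the top of the white square key, 27 x 27 mm, standing 14 mm proud of its module at the start. Not to be pressed.
- square_key (a joint): Travel of the square key, m: 0 out (must stay so), 0.007 fully in, moves like the round key.
- bar_module: Fixed grey module 60 x 60 x 12 mm with the long bar key at its centre; origin at the centre of its underside, axes along the pad's.
- bar_key_top (a point): Centre of the top of the white bar key, 17 mm (x) by 48 mm (y), standing 14 mm proud of its module (44 mm above the table) when up.
- bar_key (a joint): Travel of the bar key, m: 0 up, 0.006 fully down, straight down. A spring lifts it again: 2 N to start, 5 N when fully down, where it stops hard.
- vial: Loose small tube with a red cap, 13 mm across, 45 mm tall, upright beside the pad's +y side; origin at the centre of its foot. Leave it alone.
- clock: Loose white bench timer, 23 x 58 x 60 mm (x, y, z), upright behind the pad's +x side; origin under its foot. Leave it alone.
- chip: Loose flat flow cell, 26 x 76 x 8 mm, lying beside the pad's -y side, its long side along the pad's edge; origin at the centre of its underside. Leave it alone.

How it is judged:
By the outcome, as a careful person would: the job done as asked, in the order asked, and still so for the second after the job is handed in, while the arm keeps its last pose, push and grip.
It also fails if it takes over 32 s, if anything falls off the work surface, if the arm or the gripper's body presses on something with over 40 N, if the wrist force passes 120 N, or if a joint passes its speed limit or range.

ROBOT

A 6-joint arm with a two-finger parallel gripper is mounted at the origin on a cart in front of the work surface, level with it; the furniture and walls round the work are solid. World frame = base frame: x ahead of the robot, y to its left, z up, the work surface at z = 0. Lengths are in m, angles in degrees, forces in N, time in s.
With the tool pointing down it reaches from about 0.4 to 0.825 m from the base axis. Payload 7 kg.
Tool frame: the origin (TCP) lies midway between the tips of the shut fingers; the grasp point (between the pads) lies ctrl.tcp_to_grasp behind it (ctrl.tcp_to_grasp is the distance from the TCP to the grasp point, in m); z points along the fingers, y is the line along which they close (so a half turn about z gives the same grasp; the last joint's range is limited). The gripper opens to 88 mm and grips with 3 to 60 N. Pads are 19 mm wide; open, the fingers measure 130 mm over their backs; the gripper's body (78 mm by 193 mm) begins 47 mm behind the grasp point.
Start: joints at [93.742, 20.546, 0.682, 0, -70.136, -16.507], TCP at [0.149, 0.658, 0.227] pointing down, gripper open.
Joint ranges: [-176.03, 176.03], [-82.01, 121.73], [-58.28, 71.71], [-173.87, 95.51], [-174.79, -0.11], [-173.66, 173.66]. Speed limits (degrees/s): [136.94, 136.94, 172.46, 180, 180, 180].

INTERFACE

Orientations are given as [roll, pitch, yaw] about the fixed x, y, z axes, in that order (R = Rz(yaw) Ry(pitch) Rx(roll)).
In Python, from plant import ctrl, imaging, close_job gives the robot as it stands.
- The arm moves only by the shell command python3 -m crank 'ROWS'. ROWS is JSON, a list of rows, each a list of 3 entries, a list of its own where there are three numbers: the shift along the world's x, y, z in m, then the turn, a rotation vector about the world's x, y, z in degrees, then the opening, from -1 (shut) to 1 (fully open), so that 0 is half open. A call has 1 to 12 rows; each row shifts and turns the commanded pose from where the row before left it; what a row does not reach is not made up. A row lasts 1/10 s, in which the tool goes at most 50 mm and 8.59 degrees, less where a joint would pass 70% of its speed; a pose out of reach is approached as far as the arm can. A call is refused whole if a number of a shift passes 0.05 or a number of a turn 8.59, either way. A call with a gripper value outside its range is refused whole. The fingers move at their own pace and stop on an object; the grip force is fixed at half the most. Time passes only in rows, so rows that do not move let the fingers close. It gives the time, the measured TCP pose, the force, the opening and the grip force at its end, in the units of the state.
- ctrl.get_obs(): the state, without advancing time (a new reading comes with each control period).
- imaging.snapshot(name): name is "side" or "top"; returns (picture, depth): 400x640x3 uint8, blue, green, red; 400x640 float32, m along the optical axis (not along the pixel's ray), 0 where there is no reading.
- imaging.camera_model(name): a dict with "mtx" (3x3 intrinsics, pixels), "R" (3x3) and "t" (3): a world point X has camera coordinates R X + t. Camera axes: x right, y down, z forward; pixel columns grow to the right and rows downward; lengths in m; the calibration is good to about 2 mm. A picture is of the moment at which its call begins. camera_model takes no time and is no camera call.
- close_job(): hands the job in; it is judged then, once.
The state is a dict: "clock": time; "joint_pos": joint angles; "qvel": joint speeds; "tau": joint torques, N m; "tool_pos": TCP position; "orientation": TCP orientation; "force": force on the tool from outside, world axes, zero at the start; "moment": the same for the moment, N m; "opening": finger opening in m; "gripper_force": force on a finger pad.
Only numpy, scipy, OpenCV 4.12 (cv2) and the standard library are available. Lean on these libraries where they do the work, as an engineer would, in place of code of your own. Each camera call takes 0.05 s, during which the arm holds its last target. There are 200 camera calls.

## Working session

There is one attempt and no reset: what is moved stays moved. The work goes in short steps, Python scripts to look and compute and a shell command to move; the robot and the scene stay as the last step left them, time stands still between calls to the robot, and variables do not carry over. Pictures are saved under pics/ and viewed, at most 10 in all, crops included, and the job is handed in when it is done.

```bash
mkdir -p pics; python3 - <<'E'
from plant import ctrl, imaging
import cv2,numpy as np
for n in("top","side"):
    p,d=imaging.snapshot(n); cv2.imwrite(f"pics/{n}0.png",p); np.save(f"pics/{n}0.npy",d)
    m=imaging.camera_model(n); print(n,m["mtx"].tolist(),(-m["R"].T@m["t"]).round(3),m["R"][2].round(2))
o=ctrl.get_obs(); print(o,ctrl.tcp_to_grasp)
E
```

```text
top [[396.0330678902771, 0.0, 319.27063968388586], [0.0, 396.0330678902771, 196.39831579478465], [0.0, 0.0, 1.0]] [0.471 0.333 0.889] [ 0.14 -0.02 -0.99]
side [[469.16435008667156, 0.0, 312.59096710267806], [0.0, 469.16435008667156, 196.1908494034973], [0.0, 0.0, 1.0]] [0.301 0.939 0.587] [ 0.36 -0.72 -0.6 ]
{'clock': 0.1, 'joint_pos': array([ 9.37406828e+01,  2.05887344e+01,  6.39599057e-01, -1.55823714e-02,
       -7.01364566e+01, -1.65080272e+01]), 'qvel': array([-0.03347354, -0.23200144,  0.03193258,  0.04507145,  0.07665767,
        0.01853508]), 'tau': array([-2.54157530e-03, -5.84167314e+01,  2.93750811e+01,  7.01563239e+00,
        1.01513753e-02, -4.60526132e-05]), 'tool_pos': array([0.14909991, 0.65788577, 0.22571169]), 'orientation': array([ 1.79913774e+02, -1.02774917e-02, -1.27726422e+01]), 'force': array([-0.1570871 , -0.34256205, -0.97253654]), 'moment': array([-0.01550556, -0.04072684, -0.00996316]), 'gripper_force': 0.0, 'opening': 0.08763860218126318} 0.0188
```

View pics/top0.png

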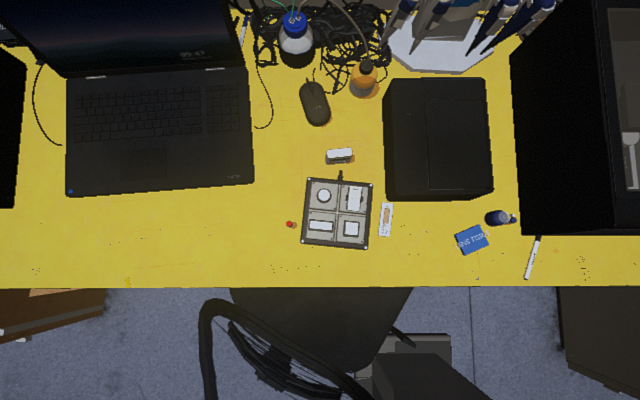

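View pics/side0.png

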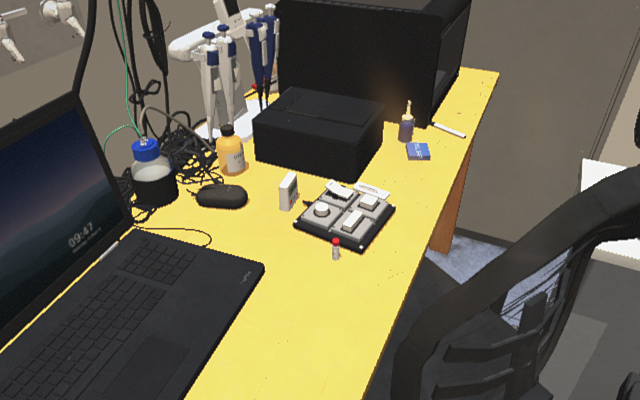

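Top view: the pad is at about (337,212), with its cable up (+x of pad ≈ world +x). The round key is upper left, rocker upper right, bar lower left and square lower right. The vial is at (291,224), clock at (340,156) and chip at (386,219). I'll enlarge the pad in both views.

```bash
python3 - <<'E'
import cv2
p=cv2.imread("pics/top0.png")[165:260,280:400]; cv2.imwrite("pics/topc.png",cv2.resize(p,None,fx=6,fy=6,interpolation=cv2.INTER_CUBIC))
p=cv2.imread("pics/side0.png")[165:265,275:405]; cv2.imwrite("pics/sidec.png",cv2.resize(p,None,fx=6,fy=6,interpolation=cv2.INTER_CUBIC))
E
```

```text
(no output)
```

View pics/topc.png

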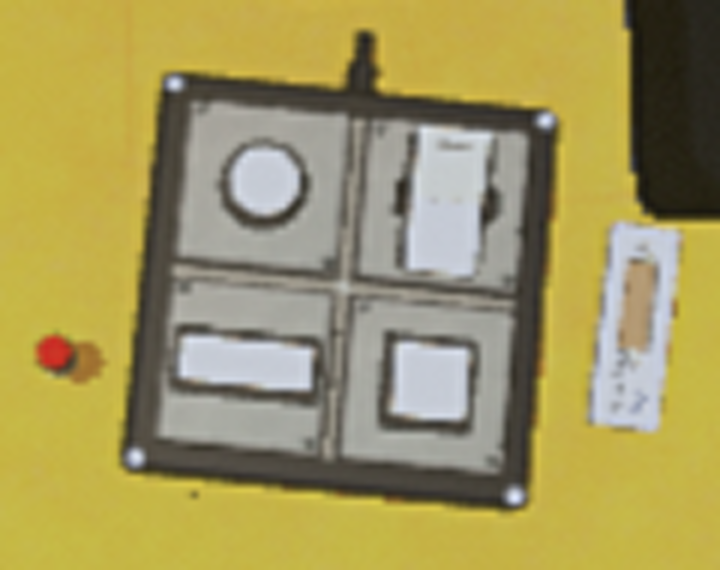

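View pics/sidec.png

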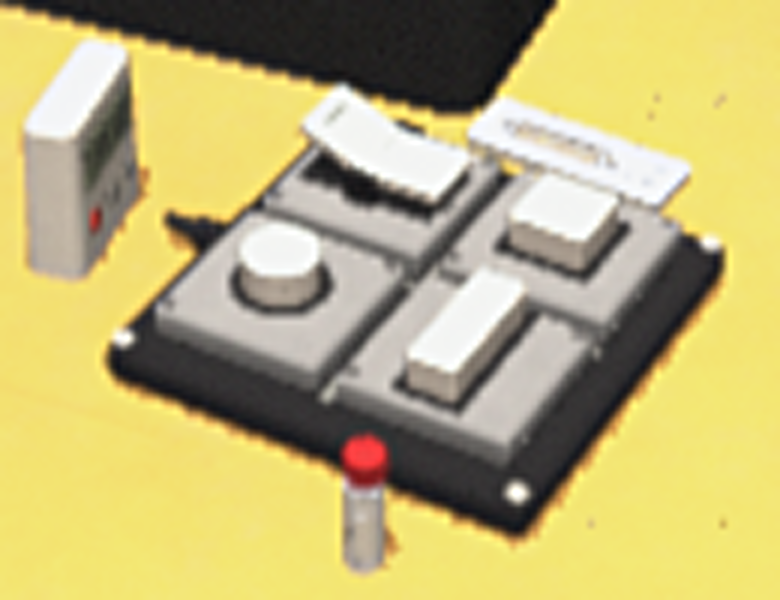

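The top crop shows corner screws at (175,83), (546,120), (514,496) and (134,457). The round key is at (265,180), bar at (247,361), square at (431,383), and the raised rocker half is the upper one, near (455,155). The side crop agrees on the layout, with the raised half toward the cable. I'll turn these into positions and fit the pad pose.

```bash
cat > h.py <<'E'
from plant import ctrl, imaging
import numpy as np
def px(c,o): return (np.array(c)+.5)/6-.5+np.array(o)
def back(n,uv,z):
    m=imaging.camera_model(n); r=m["R"].T@np.linalg.solve(m["mtx"],[uv[0],uv[1],1]); c=-m["R"].T@m["t"]
    return c+r*(z-c[2])/r[2]
def world(n,uv,d):
    m=imaging.camera_model(n); return m["R"].T@(np.linalg.solve(m["mtx"],[uv[0],uv[1],1])*d-m["t"])
E
python3 - <<'E'
from h import *
T=(280,165);S=(275,165)
dt=np.load("pics/top0.npy");ds=np.load("pics/side0.npy")
L=dict(c1=(175,83,.018),c2=(546,120,.018),c3=(514,496,.018),c4=(134,457,.018),round=(265,180,.044),bar=(247,361,.044),square=(431,383,.044),rock=(455,155,.0455))
P={}
for n,cam,o,d,LL in(("top","top",T,dt,L),("side","side",S,ds,dict(c1=(122,338,.018),c4=(517,491,.018),c3=(712,243,.018),round=(281,247,.044),bar=(468,310,.044),square=(566,203,.044)))):
  for k,v in LL.items():
    uv=px(v[:2],o); w=back(cam,uv,v[2]); P[n,k]=w[:2]; i=np.round(uv).astype(int)
    print(n,k,w.round(4),world(cam,uv,d[i[1],i[0]]).round(4))
mod=dict(round=(.033,.033),bar=(-.033,.033),square=(-.033,-.033))
s=None
for n in("top","side"):
  A=[];B=[]
  for k,v in mod.items(): A.append(v);B.append(P[n,k])
  A=np.array(A);B=np.array(B);
  if n=="top":
    q=[(1,1),(1,-1),(-1,-1),(-1,1)]; C=np.array([P[n,f"c{i}"] for i in(1,2,3,4)]); print("screw spacing",np.linalg.norm(C-np.roll(C,1,0),axis=1)); e=np.linalg.norm(C-np.roll(C,1,0),axis=1).mean()/2
    A=np.vstack([A,np.array(q)*e]);B=np.vstack([B,C])
  a=A@[1,1j];b=B@[1,1j]; ac=a-a.mean(); z=(ac.conj()@(b-b.mean())); z/=abs(z); t=b.mean()-z*a.mean()
  print(n,"yaw",np.degrees(np.angle(z)),"ctr",t,"res mm",np.abs(z*a+t-b)*1000)
  for k,v in dict(rock=.033+.018-.033j,round=.033+.033j,bar=-.033+.033j,square=-.033-.033j).items(): print(k,np.round(z*v+t,4))
E
```

```text
top c1 [0.637  0.3416 0.018 ] [0.6366 0.3416 0.0196]
top c2 [0.623  0.2033 0.018 ] [0.6229 0.2034 0.0185]
top c3 [0.484  0.2179 0.018 ] [0.484  0.2179 0.0176]
top c4 [0.4984 0.3564 0.018 ] [0.4984 0.3564 0.0188]
top round [0.5965 0.309  0.044 ] [0.5966 0.3089 0.0437]
top bar [0.5315 0.3156 0.044 ] [0.5315 0.3156 0.044 ]
top square [0.5235 0.2502 0.044 ] [0.5233 0.2505 0.0472]
top rock [0.6054 0.2405 0.0455] [0.6051 0.2407 0.0475]
side c1 [0.6364 0.3421 0.018 ] [0.6362 0.3425 0.0184]
side c4 [0.4981 0.3557 0.018 ] [0.498  0.3559 0.0182]
side c3 [0.4831 0.2179 0.018 ] [0.4827 0.2196 0.0194]
side round [0.5964 0.309  0.044 ] [0.5968 0.3082 0.0433]
side bar [0.5316 0.3135 0.044 ] [0.5319 0.3128 0.0434]
side square [0.5234 0.2503 0.044 ] [0.5238 0.2492 0.0431]
screw spacing [0.13934848 0.13900606 0.1397997  0.13921088]
top yaw -5.978689009659228 ctr (0.5604597200937252+0.27968119562397126j) res mm [0.20050803 0.48528408 0.67620279 0.1165702  0.53131135 0.28741273
 0.16532482]
rock (0.6077+0.2415j)
round (0.5967+0.3091j)
bar (0.5311+0.3159j)
square (0.5242+0.2503j)
side yaw -5.931017079042565 ctr (0.5602846721219361+0.2788516721954119j) res mm [0.73732638 1.76149662 1.07162934]
rock (0.6076+0.2408j)
round (0.5965+0.3083j)
bar (0.5309+0.3151j)
square (0.5241+0.2494j)
```

Both cameras agree within 1 mm: rocker press point (0.6077, 0.241), round (0.5966, 0.309), bar (0.531, 0.3157), pad yaw -6°. Next I'll check obstacle heights around the pad and drive halfway at safe height with the fingers shutting.

```bash
python3 - <<'E'
from h import *
d=np.load("pics/top0.npy")
for n,uv in dict(boxNL=(389,196),boxmid=(410,150),boxFL=(390,85),clock=(340,152),bottle=(366,66),mouse=(315,100),lap=(245,150)).items(): print(n,world("top",uv,d[uv[1],uv[0]]).round(3))
E
python3 -m crank '[[[0.019,-0.0174,0],[0,0,0.57],-1],[[0.019,-0.0174,0],[0,0,0.57],-1],[[0.019,-0.0174,0],[0,0,0.57],-1],[[0.019,-0.0174,0],[0,0,0.57],-1],[[0.019,-0.0174,0],[0,0,0.57],-1],[[0.019,-0.0174,0],[0,0,0.57],-1],[[0.019,-0.0174,0],[0,0,0.57],-1],[[0.019,-0.0174,0],[0,0,0.57],-1],[[0.019,-0.0174,0],[0,0,0.57],-1],[[0.019,-0.0174,0],[0,0,0.57],-1],[[0.019,-0.0174,0],[0,0,0.57],-1],[[0.019,-0.0174,0],[0,0,0.57],-1]]'
```

```text
boxNL [0.594 0.167 0.041]
boxmid [0.679 0.135 0.109]
boxFL [0.819 0.171 0.106]
clock [0.687 0.274 0.061]
bottle [0.857 0.222 0.114]
mouse [0.815 0.328 0.032]
lap [0.701 0.485 0.021]
clock: 1.3
tool_pos: [0.3777, 0.4485, 0.2263]
orientation: [180.0, 0.0, -5.9]
force: [0.8, 0.8, -0.4]
opening: 0.0011
gripper_force: 0.0
```

The black box beside the pad is about 0.107 m tall with its near edge at y≈0.17. The 193 mm gripper body could touch it at the rocker, so I'll turn the tool -90° to point the long side along x. There it passes over the clock (0.061) with margin.

```bash
python3 -m crank '[[[0.0192,-0.0173,0],[0,0,-7.5],-1],[[0.0192,-0.0173,0],[0,0,-7.5],-1],[[0.0192,-0.0173,0],[0,0,-7.5],-1],[[0.0192,-0.0173,0],[0,0,-7.5],-1],[[0.0192,-0.0173,0],[0,0,-7.5],-1],[[0.0192,-0.0173,0],[0,0,-7.5],-1],[[0.0192,-0.0173,0],[0,0,-7.5],-1],[[0.0192,-0.0173,0],[0,0,-7.5],-1],[[0.0192,-0.0173,0],[0,0,-7.5],-1],[[0.0192,-0.0173,0],[0,0,-7.5],-1],[[0.0192,-0.0173,0],[0,0,-7.5],-1],[[0.0192,-0.0173,0],[0,0,-7.5],-1]]' && python3 -m crank '[[[0,0,-0.03],[0,0,0],-1],[[0,0,-0.03],[0,0,0],-1],[[0,0,-0.03],[0,0,0],-1],[[0,0,-0.03],[0,0,0],-1],[[0,0,-0.02],[0,0,0],-1],[[0,0,0],[0,0,0],-1]]'; python3 - <<'E'
from h import *
import cv2
p,d=imaging.snapshot("side"); np.save("pics/s1.npy",d)
m=imaging.camera_model("side"); o=ctrl.get_obs(); c=m["mtx"]@(m["R"]@o["tool_pos"]+m["t"]); print(c[:2]/c[2],o["tool_pos"],o["orientation"])
cv2.imwrite("pics/s1.png",cv2.resize(p[95:265,270:410],None,fx=3.5,fy=3.5,interpolation=cv2.INTER_CUBIC))
E
```

```text
clock: 2.5
tool_pos: [0.608, 0.241, 0.2261]
orientation: [180.0, -0.0, -96.2]
force: [0.3, 0.7, -0.7]
opening: 0.0002
gripper_force: 0.0
clock: 3.1
tool_pos: [0.6054, 0.2405, 0.0828]
orientation: [179.7, -0.2, -96.0]
force: [-0.3, -0.2, -0.5]
opening: 0.0001
gripper_force: 0.0
[331.27628294 168.18083408] [0.60667367 0.24121577 0.08502212] [ 1.79849424e+02 -1.43932205e-01 -9.59299164e+01]
```

View pics/s1.png

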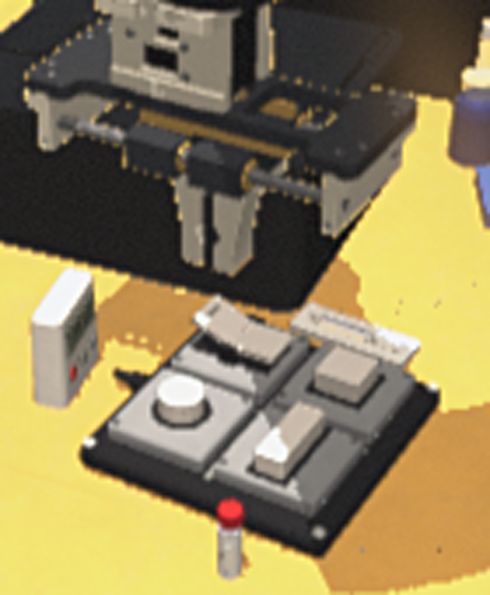

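The closed fingers hover right over the rocker's raised half at crop (212,265). Tips are about 28 mm along x and 19 mm wide, so they fit between the cheeks. Now I'll lower onto the rocker.

```bash
python3 -m crank '[[[0.001,0,-0.015],[0,0,0],-1],[[0,0,-0.015],[0,0,0],-1],[[0,0,-0.003],[0,0,0],-1],[[0,0,-0.003],[0,0,0],-1],[[0,0,-0.003],[0,0,0],-1],[[0,0,-0.003],[0,0,0],-1],[[0,0,-0.002],[0,0,0],-1],[[0,0,0],[0,0,0],-1],[[0,0,0],[0,0,0],-1]]'
```

```text
clock: 4.05
tool_pos: [0.6087, 0.2422, 0.0427]
orientation: [-180.0, 0.0, -95.9]
force: [0.6, -0.3, 0.5]
opening: 0.0002
gripper_force: 0.7
```

```bash
python3 -m crank '[[[0,0,-0.001],[0,0,0],-1],[[0,0,-0.001],[0,0,0],-1],[[0,0,0],[0,0,0],-1],[[0,0,0],[0,0,0],-1]]'; python3 -m crank '[[[0,0,-0.001],[0,0,0],-1],[[0,0,-0.001],[0,0,0],-1],[[0,0,0],[0,0,0],-1],[[0,0,0],[0,0,0],-1]]'
```

```text
clock: 4.45
tool_pos: [0.6089, 0.2421, 0.0417]
orientation: [-179.9, 0.0, -95.9]
force: [-1.1, -0.2, 9.0]
opening: 0.0003
gripper_force: 4.5
clock: 4.85
tool_pos: [0.6089, 0.2422, 0.0415]
orientation: [-179.9, 0.0, -95.9]
force: [-6.2, -1.2, 21.5]
opening: 0.0001
gripper_force: 10.7
```

The rocker hit its hard stop at z=0.0415, exactly the level height, with 21 N. I'll lift, move over the round key and take a look.

```bash
python3 -m crank '[[[0,0,0.004],[0,0,0],-1],[[0,0,0.018],[0,0,0],-1],[[0,0,0.02],[0,0,0],-1],[[-0.003,0.0166,0],[0,0,0],-1],[[-0.003,0.0166,0],[0,0,0],-1],[[-0.003,0.0166,0],[0,0,0],-1],[[-0.003,0.0167,0],[0,0,0],-1],[[0,0,0],[0,0,0],-1],[[0,0,0],[0,0,0],-1]]'; python3 - <<'E'
from h import *
import cv2
p,d=imaging.snapshot("side"); print(ctrl.get_obs()["tool_pos"])
cv2.imwrite("pics/s2.png",cv2.resize(p[145:265,270:410],None,fx=5,fy=5,interpolation=cv2.INTER_CUBIC))
E
```

```text
clock: 5.75
tool_pos: [0.5959, 0.3092, 0.0797]
orientation: [179.9, -0.1, -95.8]
force: [-0.4, -0.5, 0.3]
opening: 0.0004
gripper_force: 0.0
[0.59605293 0.30870157 0.07988217]
```

View pics/s2.png

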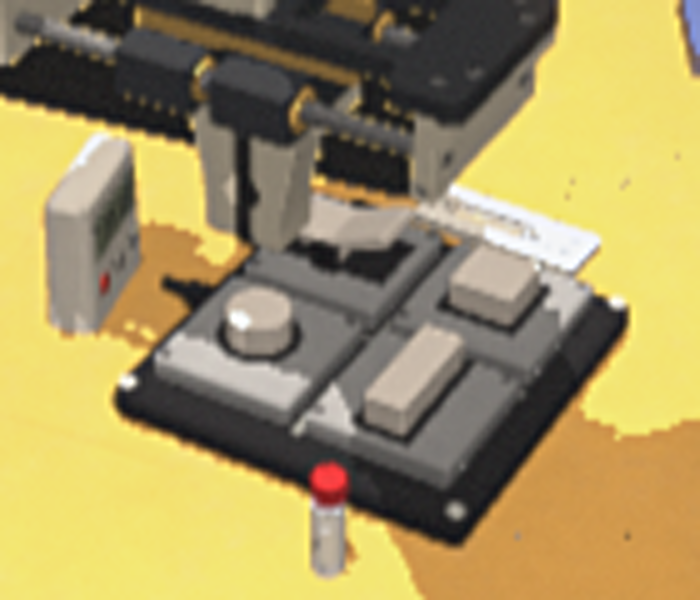

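The rocker's near (-x) half is now raised, at about (385,225), so it is fully over. The fingers stand over the round key at (260,320). Pressing it now.

```bash
python3 -m crank '[[[0,0,-0.015],[0,0,0],-1],[[0,0,-0.015],[0,0,0],-1],[[0,0,-0.003],[0,0,0],-1],[[0,0,-0.003],[0,0,0],-1],[[0,0,-0.003],[0,0,0],-1],[[0,0,-0.003],[0,0,0],-1],[[0,0,-0.002],[0,0,0],-1],[[0,0,-0.001],[0,0,0],-1],[[0,0,0],[0,0,0],-1],[[0,0,0],[0,0,0],-1]]'
```

```text
clock: 6.8
tool_pos: [0.5968, 0.3083, 0.0372]
orientation: [-179.9, 0.0, -95.9]
force: [-4.7, -3.5, 11.9]
opening: 0.0006
gripper_force: 5.9
```

```bash
python3 -m crank '[[[0,0,-0.001],[0,0,0],-1],[[0,0,-0.001],[0,0,0],-1],[[0,0,0],[0,0,0],-1],[[0,0,0],[0,0,0],-1]]'
```

```text
clock: 7.2
tool_pos: [0.5969, 0.3083, 0.0371]
orientation: [-179.9, 0.0, -95.9]
force: [-9.1, -5.9, 24.1]
opening: 0.0001
gripper_force: 12.1
```

The round key bottomed out at z=0.0371. Next is the bar key.

```bash
python3 -m crank '[[[0,0,0.005],[0,0,0],-1],[[0,0,0.017],[0,0,0],-1],[[0,0,0.02],[0,0,0],-1],[[-0.0164,0.0018,0],[0,0,0],-1],[[-0.0164,0.0018,0],[0,0,0],-1],[[-0.0164,0.0018,0],[0,0,0],-1],[[-0.0164,0.0018,0],[0,0,0],-1],[[0,0,0],[0,0,0],-1],[[0,0,0],[0,0,0],-1]]'; python3 - <<'E'
from h import *
import cv2
p,d=imaging.snapshot("side"); print(ctrl.get_obs()["tool_pos"])
cv2.imwrite("pics/s3.png",cv2.resize(p[145:265,270:410],None,fx=5,fy=5,interpolation=cv2.INTER_CUBIC))
E
```

```text
clock: 8.1
tool_pos: [0.5313, 0.3163, 0.076]
orientation: [-180.0, 0.1, -95.9]
force: [0.8, -0.1, 0.2]
opening: 0.0004
gripper_force: 0.0
[0.53161146 0.31609772 0.07581541]
```

View pics/s3.png

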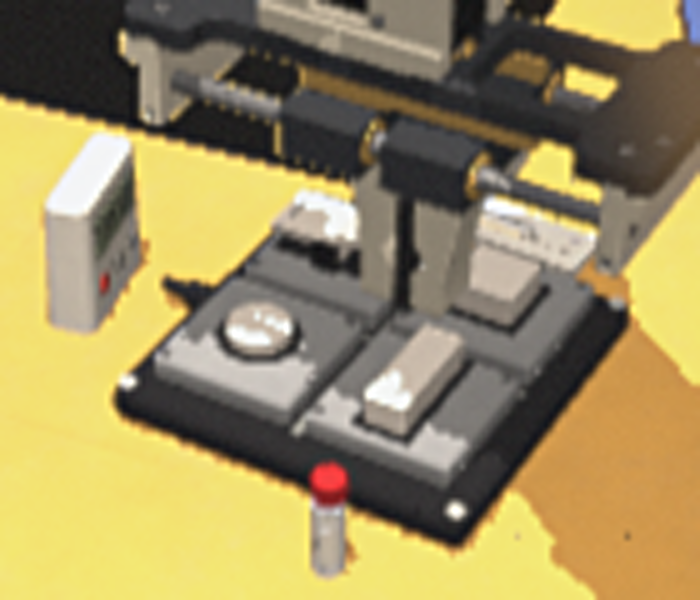

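The round key at (260,330) is now low, the rocker is level on its +x side, and the vial and clock are untouched. The fingers are above the bar key at (415,375).

```bash
python3 -m crank '[[[0,0,-0.015],[0,0,0],-1],[[0,0,-0.013],[0,0,0],-1],[[0,0,-0.003],[0,0,0],-1],[[0,0,-0.003],[0,0,0],-1],[[0,0,-0.002],[0,0,0],-1],[[0,0,-0.002],[0,0,0],-1],[[0,0,-0.001],[0,0,0],-1],[[0,0,-0.001],[0,0,0],-1],[[0,0,-0.001],[0,0,0],-1],[[0,0,0],[0,0,0],-1],[[0,0,0],[0,0,0],-1]]'; python3 -m crank '[[[0,0,-0.001],[0,0,0],-1],[[0,0,0],[0,0,0],-1],[[0,0,0],[0,0,0],-1],[[0,0,0],[0,0,0],-1]]'
```

```text
clock: 9.25
tool_pos: [0.5311, 0.3152, 0.0379]
orientation: [-179.9, 0.0, -95.9]
force: [-9.7, -6.7, 28.4]
opening: 0.0005
gripper_force: 13.9
clock: 9.65
tool_pos: [0.5311, 0.3152, 0.0378]
orientation: [-179.9, 0.0, -95.9]
force: [-12.5, -7.9, 34.8]
opening: 0.0003
gripper_force: 17.3
```

```bash
python3 -m crank '[[[0,0,0.0015],[0,0,0],-1],[[0,0,0],[0,0,0],-1],[[0,0,0],[0,0,0],-1]]'; python3 -c "
from plant import close_job
print(close_job())"
```

```text
clock: 9.95
tool_pos: [0.5311, 0.3152, 0.038]
orientation: [-179.9, 0.0, -95.9]
force: [-10.2, -6.8, 24.9]
opening: 0.0007
gripper_force: 12.1
the job is handed in; nothing more can be done
None
```

The rocker was tipped fully over, then the round key pressed fully in, and the bar key is held down at its stop with about 25 N; handed in at about 10 s, with no verdict returned.

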